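Clear the mirror case and hold its lid open

ROBOT

A 6-joint arm with a two-finger parallel gripper is mounted at the origin on the work surface. World frame = base frame: x ahead of the robot, y to its left, z up, the work surface at z = 0. Lengths are in m, angles in rad, forces in N, time in s.
With the tool pointing down it reaches from about 0.3 to 0.775 m from the base axis. Payload 14.6 kg.
Tool frame: the origin (TCP) lies midway between the tips of the shut fingers; the grasp point (between the pads) lies 19 mm behind it (ctrl.pinch_z is the distance from the TCP to the grasp point, in m); z points along the fingers, y is the line along which they close (so a half turn about z gives the same grasp; the last joint's range is limited). The gripper opens to 94 mm and grips with 3 to 60 N. Pads are 16 mm wide; open, the fingers measure 119 mm over their backs; the gripper's body (75 mm by 177 mm) begins 78 mm behind the grasp point.
Start: joints at [-1.398, 0.3, 1.521, -0, 1.321, -0.067], TCP at [0.131, -0.534, 0.205] pointing down, gripper open.
Joint ranges: [-3.03, 3.03], [-0.79, 2.21], [0.23, 2.52], [-1.04, 4.18], [0, 3.07], [-2.55, 2.55]. Speed limits (rad/s): [2.22, 2.22, 2.57, 3.14, 3.14, 3.14].

INTERFACE

Orientations are given as [roll, pitch, yaw] about the fixed x, y, z axes, in that order (R = Rz(yaw) Ry(pitch) Rx(roll)).
In Python, from station import ctrl gives the robot as it stands.
- The arm moves only by the tool jog_arm, never from a script. Its argument "motion" is a list of rows, each a list of 7 numbers: the shift along the tool's x, y, z in m, then the turn, a rotation vector about the tool's x, y, z in rad, then the opening, from -1 (shut) to 1 (fully open). In form: [[tx, ty, tz, rx, ry, rz, gripper], ...]. A call has 1 to 5 rows; each row shifts and turns the commanded pose from where the row before left it, along the tool's axes as they then stand; what a row does not reach is not made up. A row lasts 1/10 s, in which the tool goes at most 50 mm and 8.59 degrees, less where a joint would pass 70% of its speed; a pose out of reach is approached as far as the arm can. A call is refused whole if a number of a shift passes 0.05 or a number of a turn 0.15, either way. A call with a gripper value outside its range is refused whole. The fingers move at their own pace and stop on an object; "squeeze" is the grip in N (left out, the last holds). Time passes only in rows, so rows that do not move let the fingers close. It gives the time, the measured TCP pose, the force, the opening and the grip force at its end, in the units of the state.
- ctrl.get_obs(): the state, without advancing time (a new reading comes with each control period).
- ctrl.camera(name): name is "scene" or "side" or "wrist"; returns the picture (384x512x3 uint8, red, green, blue); there is no depth.
- ctrl.camera_model(name): a dict with "intrinsics" (3x3 intrinsics, pixels), "rvec" (rotation vector, rad) and "tvec" (3), from world to camera coordinates, as OpenCV has them. Camera axes: x right, y down, z forward; pixel columns grow to the right and rows downward; lengths in m; the calibration is good to about 2 mm. A picture is of the moment at which its call begins: read the wrist's pose just before it. camera_model takes no time and is no camera call; for the wrist camera it gives the pose at the moment of the call.
- ctrl.hand_in(): hands the job in; it is judged then, once.
The state is a dict: "time_s": time; "qpos": joint angles; "joint_vel": joint speeds; "tau": joint torques, N m; "ee_pos": TCP position; "eef_rot": TCP orientation; "force": force on the tool from outside, world axes, zero at the start; "moment": the same for the moment, N m; "grip_width": finger opening in m; "grip_force": force on a finger pad.
Only numpy, scipy, OpenCV 4.12 (cv2) and the standard library are available. Lean on these libraries where they do the work, as an engineer would, in place of code of your own. Each camera call takes 0.05 s, during which the arm holds its last target. There are 200 camera calls.

TASK

Someone left the pink brush tube standing on the closed mirror case: while the lid is still shut, stand the tube upright in the white holder cup and let go of it. Then lift the case's lid by its brass pull and hold it steady at 60 degrees open (within 5 degrees), so the customer can use the mirror inside; the lid falls shut if let go, so finish while still holding it there. Leave the other things on the ledge where they are.

Things in the scene. Friction and masses are not known exactly. Their poses are not given: they have to be found in the camera images.
- tube: pink round tube with a black cap (a travel brush in its tube), 28 mm diameter, 140 mm tall, about 60 g, loose, standing upright on the case's lid at the start. Origin: centre of its underside; z runs up along it to the cap.
- cup: white ceramic holder cup, loose, about 400 g, 90 mm tall; mouth about 50 mm across inside, narrowing to about 40 mm at the floor, outside 58 mm across at the rim, inner floor about 5 mm above its underside. Empty. Origin: centre of its underside; z up through the mouth. It stands left or right of the case.
- case: rose-coloured mirror case fixed to the ledge, 180 mm deep (x) by 240 mm wide (y), walls 65 mm high, 75 mm with the closed lid, whose top is flat and level. Origin: centre of its underside; its -x side is the front with the brass pull, its +x side has the hinge. It stands turned up to 0.25 rad about the vertical.
- lid_hinge (a point): middle of the lid's hinge line, on the case's far (+x) upper rim, 65 mm above the ledge; the hinge line runs along the case's y. Does not move.
- lid_pull (a point): centre of the brass pull: a round bar 16 mm in diameter and 30 mm long along the case's y, with flat free ends, standing 34 mm in front of the lid's front edge on a neck 12 mm wide. With the lid shut it is 214 mm in front of the hinge line and 70 mm above the ledge (5 mm above the hinge line). Moves with the lid. Pinched across its two ends from above, the bar can pivot between the fingers as the lid turns.
- lid (a joint): opening angle of the lid in rad: 0 shut, 1.047 is 60 degrees, grows as the front edge rises and swings back over the hinge; stop at 1.8. No spring or catch: the lid, about 260 g, 180 mm deep and 10 mm thick, falls shut by its weight.
- jar: clear acrylic jar of dark hairpins, 62 mm diameter, 70 mm tall, loose; origin centre of its underside. Leave alone.
- tweezer: steel tweezer 95 x 9 x 7 mm lying flat along its x, loose. Leave alone.
- compact: folded round compact mirror, 72 mm diameter, 15 mm thick, lying flat. Leave alone.
- paddle: pink paddle brush lying flat bristles up, 220 mm long along its x, 68 mm wide, 34 mm thick. Leave alone.
- spray: white spray bottle with black cap, 52 mm diameter, 160 mm tall, standing. Leave alone.
Things that resemble listed ones, but are neither listed nor needed, are in the scene too. What is shaped like the tube but purple is not meant.

How it is judged:
By the outcome, as a careful person would: the job done as asked, in the order asked, and still so for the second after the job is handed in, while the arm keeps its last pose, push and grip.
It also fails if it takes over 51 s, if anything falls off the work surface, if the arm or the gripper's body presses on something with over 40 N, if the wrist force passes 120 N, or if a joint passes its speed limit or range.

## Working session

There is one attempt and no reset: what is moved stays moved. The work goes in short steps, Python scripts to look and compute and a tool call to move; the robot and the scene stay as the last step left them, time stands still between calls to the robot, and variables do not carry over. Pictures are saved under pics/ and viewed, at most 10 in all, crops included, and the job is handed in when it is done.

Besides the shell and the picture viewer there is one more tool, called after ">>>" as name(argument=value, ...), one argument or row to a line, values as JSON. jog_arm: Moves the arm, as the interface text tells. Its arguments: {"type":"object","properties":{"motion":{"type":"array"},"squeeze":{"type":"number"}},"required":["motion"]}

```bash
mkdir -p pics
cat > h.py <<'E'
import numpy as np,cv2
from station import ctrl
def cam(n):
    m=ctrl.camera_model(n);R=cv2.Rodrigues(np.array(m["rvec"],float))[0]
    return np.array(m["intrinsics"],float),R,np.array(m["tvec"],float).ravel()
def ray(n,px):
    K,R,t=cam(n);d=R.T@np.linalg.inv(K)@np.array([px[0],px[1],1.]);return -R.T@t,d
def onz(n,px,z):
    c,d=ray(n,px);return c+d*(z-c[2])/d[2]
def proj(n,P):
    K,R,t=cam(n);p=(R@np.atleast_2d(P).T).T+t;p=p@K.T;return p[:,:2]/p[:,2:]
def tri(a,pa,b,pb):
    c1,d1=ray(a,pa);c2,d2=ray(b,pb)
    s=np.linalg.lstsq(np.c_[d1,-d2],c2-c1,rcond=None)[0]
    return (c1+d1*s[0]+c2+d2*s[1])/2
def shot(n,f,box=None,k=1):
    im=ctrl.camera(n)[:,:,::-1]
    cv2.imwrite('pics/raw_'+f,im)
    if box: x,y,w,h=box;im=im[y:y+h,x:x+w]
    cv2.imwrite('pics/'+f,cv2.resize(im,None,fx=k,fy=k,interpolation=cv2.INTER_CUBIC))
E
python3 - <<'E'
from h import *
shot('scene','s1.png',k=1.55);shot('side','d1.png',k=1.55)
for n in('scene','side'):print(n,cam(n)[0][0,0],ray(n,(256,192)))
o=ctrl.get_obs();print(o['ee_pos'],o['eef_rot'],o['grip_width'],ctrl.pinch_z,o['time_s'])
E
```

```text
scene 457.6188051737547 (array([ 1.54139593, -0.53642396,  1.10513174]), array([-0.63491407,  0.39885682, -0.66210639]))
side 377.6752953724955 (array([0.10117673, 0.79489942, 0.56519449]), array([ 0.44689606, -0.75955643, -0.47262341]))
[ 0.13058172 -0.53404756  0.20498094] [-3.14061631e+00 -6.42491109e-05  2.39807114e-01] 0.09368011039921302 0.0188 0.1
```

View pics/s1.png

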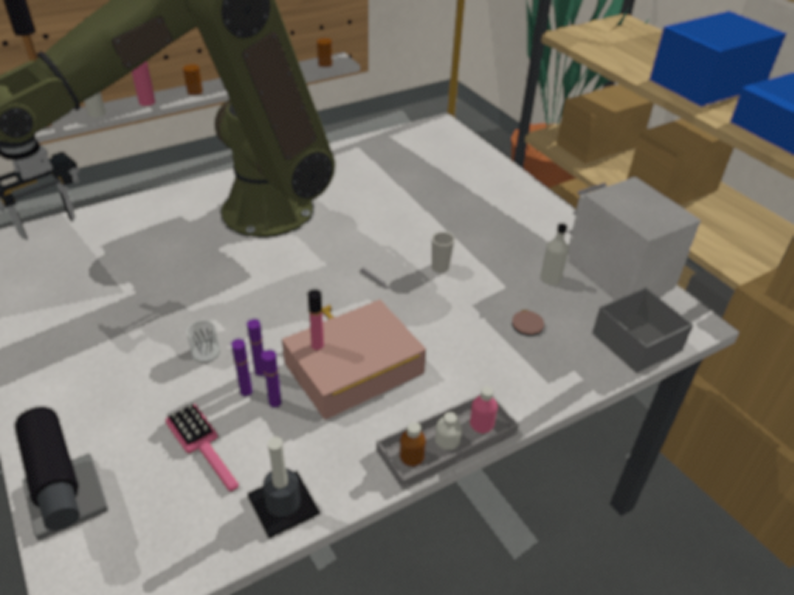

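View pics/d1.png

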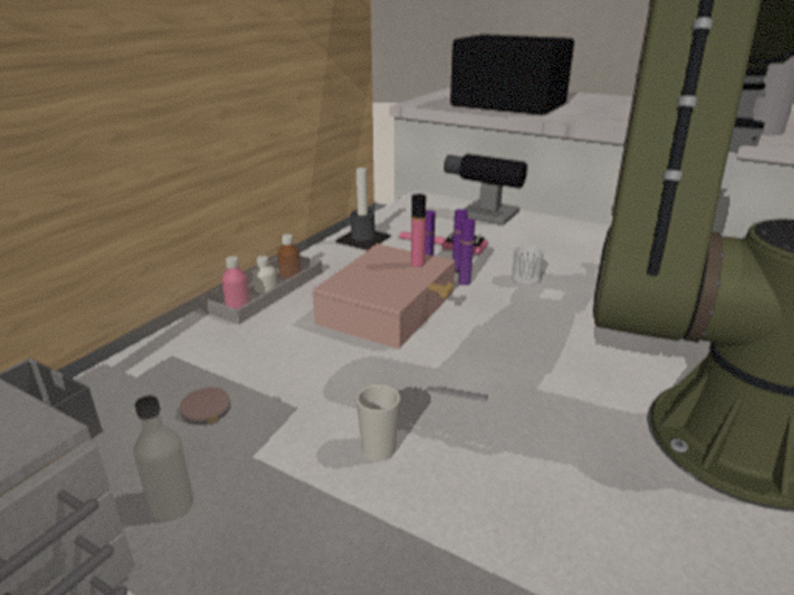

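The scene view shows the candidates for the tube. The pink tube with the black cap is on the case at (316,320), and purple look-alikes stand at (256,348), (242,367) and (271,378). A pink bottle at (484,412) is in the tray. I choose the pink one on the lid. The cup is at (441,252) in the scene view and (379,420) in the side view. The pull is at (327,312) in the scene view and (440,290) in the side view.

Run:
```python
import cv2
a=cv2.imread('pics/raw_s1.png');b=cv2.imread('pics/raw_d1.png')
cv2.imwrite('pics/c1.png',cv2.resize(a[140:280,140:300],None,fx=4.25,fy=4.25,interpolation=cv2.INTER_CUBIC))
cv2.imwrite('pics/c2.png',cv2.resize(b[115:305,190:320],None,fx=3.1,fy=3.1,interpolation=cv2.INTER_CUBIC))
```

```text
(no output)
```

View pics/c1.png

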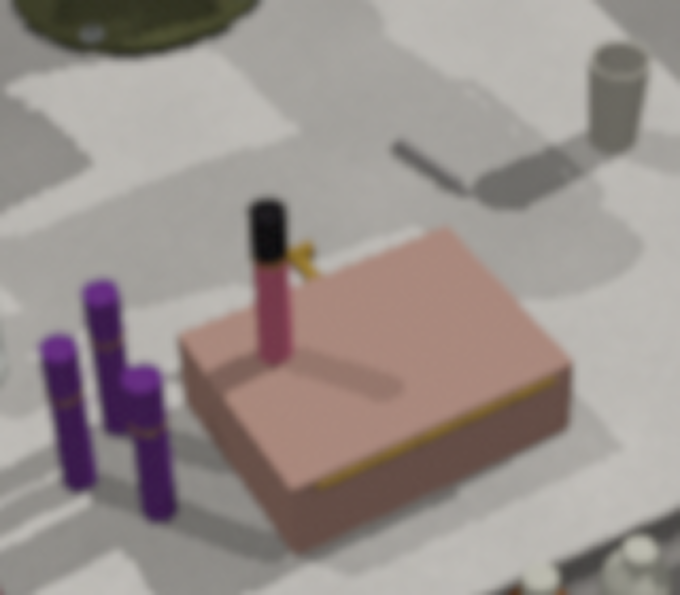

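View pics/c2.png

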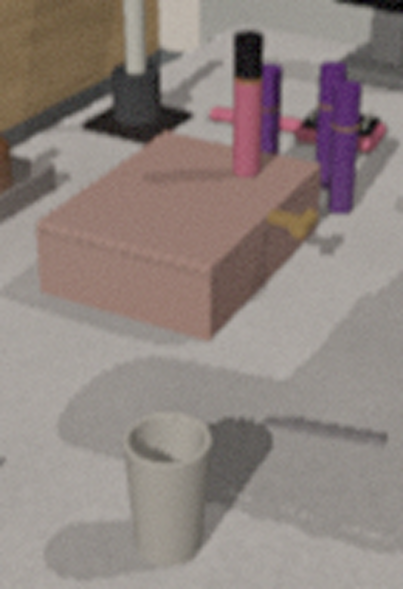

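The crops show the pink tube standing on the lid near its front right corner. The pull is in front of the case and partly hidden behind the tube. The cup is off to the left, and three purple tubes stand at the right side of the case.

```bash
cat >> h.py <<'E'
S=lambda x,y:(140+(x+.5)/4.25-.5,140+(y+.5)/4.25-.5)
D=lambda x,y:(190+(x+.5)/3.1-.5,115+(y+.5)/3.1-.5)
E
python3 - <<'E'
from h import *
np.set_printoptions(precision=4,suppress=True)
from scipy.optimize import least_squares
sc=[S(180,338),S(447,229),S(571,362),S(293,489)]
sd=[D(318,172),D(211,268),D(38,226),D(168,134)]
names='FR FL BL BR'.split()
for n,p in zip(names,sc):print(n,onz('scene',p,.075))
for n,p in zip(names,sd):print(n,'side',onz('side',p,.075))
L=np.array([[-.09,-.12],[-.09,.12],[.09,.12],[.09,-.12]])
def cor(v):
    c,s=np.cos(v[2]),np.sin(v[2]);return np.c_[L@np.array([[c,s],[-s,c]])+v[:2],np.full(4,.075)]
f=lambda v:np.r_[(proj('scene',cor(v))-sc).ravel(),(proj('side',cor(v))-sd).ravel()]
r=least_squares(f,[.5,-.1,0],loss='soft_l1');print('case',r.x,f(r.x).round(1))
x,y,a=r.x;u=np.array([np.cos(a),np.sin(a)])
print('hinge',r.x[:2]+.09*u,'pull',r.x[:2]-.124*u)
print('pull tri',tri('scene',S(304,256),'side',D(302,220)))
print('tube base',tri('scene',S(275,358),'side',D(247,172)),'top',tri('scene',S(268,208),'side',D(249,37)))
print('cup rim',tri('scene',S(619,63),'side',D(168,438)),onz('scene',S(619,63),.09),onz('side',D(168,438),.09),'base',tri('scene',S(613,145),'side',D(166,551)))
for p in[(101,289),(59,344),(141,376)]:print('purple',onz('scene',S(*p),.14))
print('jar',onz('scene',(205/1.55,340/1.55),.035),'tweezer',onz('scene',S(395,148),0),onz('scene',S(465,190),0))
E
```

```text
FR [ 0.5529 -0.1887  0.075 ]
FL [0.542  0.0469 0.075 ]
BL [0.715  0.0545 0.075 ]
BR [ 0.7263 -0.1801  0.075 ]
FR side [ 0.5412 -0.1726  0.075 ]
FL side [0.535  0.0484 0.075 ]
BL side [0.7085 0.0621 0.075 ]
BR side [ 0.7203 -0.1776  0.075 ]
case [ 0.6306 -0.0656  0.049 ] [-1.1 -1.1 -0.3 -1.5  1.1 -0.5 -0.3  0.2  0.8 -2.4 -0.2  0.2 -1.  -1.
 -1.  -0.7]
hinge [ 0.7205 -0.0612] pull [ 0.5068 -0.0717]
pull tri [ 0.5106 -0.068   0.0739]
tube base [ 0.6032 -0.136   0.074 ] top [ 0.5999 -0.1313  0.216 ]
cup rim [0.4351 0.2782 0.0874] [0.4394 0.2768 0.09  ] [0.4325 0.2796 0.09  ] base [ 0.4346  0.2816 -0.0071]
purple [ 0.5423 -0.2401  0.14  ]
purple [ 0.5803 -0.2868  0.14  ]
purple [ 0.6363 -0.2489  0.14  ]
jar [ 0.437  -0.3186  0.035 ] tweezer [0.352  0.1023 0.    ] [0.4322 0.1285 0.    ]
```

>>> jog_arm(
  motion=[
    [0,0,-0.02,0,0,0.095,1],
    [0,0,-0.025,0,0,0.095,1],
    [0.0327,-0.025,0,0,0,0,1],
    [0.0327,-0.025,0,0,0,0,1],
    [0.0327,-0.025,0,0,0,0,1],
  ],
)

```text
time_s: 0.6
ee_pos: [0.2256, -0.4533, 0.2502]
eef_rot: [-3.141, 0.0, 0.049]
force: [1.0, -0.2, -0.6]
grip_width: 0.0939
grip_force: 0.0
```

>>> jog_arm(
  motion=[
    [0.0327,-0.025,0,0,0,0,1],
    [0.0327,-0.025,0,0,0,0,1],
    [0.0327,-0.025,0,0,0,0,1],
    [0.0327,-0.025,0,0,0,0,1],
    [0.0327,-0.025,0,0,0,0,1],
  ],
)

```text
time_s: 1.1
ee_pos: [0.3829, -0.3201, 0.2503]
eef_rot: [-3.141, 0.0, 0.05]
force: [-0.3, -1.0, -0.4]
grip_width: 0.0941
grip_force: 0.0
```

>>> jog_arm(
  motion=[
    [0.0327,-0.025,0,0,0,0,1],
    [0.0327,-0.025,0,0,0,0,1],
    [0.0327,-0.025,0,0,0,0,1],
    [0.0327,-0.025,0,0,0,0,1],
    [0,0,0,0,0,0,1],
  ],
)

```text
time_s: 1.6
ee_pos: [0.5099, -0.2121, 0.2497]
eef_rot: [-3.141, 0.001, 0.054]
force: [-1.1, -0.1, -0.7]
grip_width: 0.0942
grip_force: 0.0
```

Here the wrist view is useful before closing in.

Run:
```python
from h import *
np.set_printoptions(precision=4,suppress=True)
shot('wrist','w1.png',k=1.55)
print(ctrl.get_obs()['ee_pos'],ctrl.get_obs()['eef_rot'])
m=ctrl.camera_model('wrist');import json;json.dump({k:np.array(v).tolist() for k,v in m.items()if k in('intrinsics','rvec','tvec')},open('w1.json','w'))
print(ray('wrist',(256,192)))
print(proj('wrist',[[.602,-.134,.215],[.602,-.134,.075],[.5068,-.0717,.07]])*1.55)
```

```text
[ 0.5085 -0.2136  0.2497] [-3.141   0.0011  0.0528]
(array([ 0.5849, -0.2102,  0.4293]), array([-0.2656, -0.0155, -0.964 ]))
[[236.3351 132.8095]
 [300.5476 151.5445]
 [229.304  265.2353]]
```

View pics/w1.png

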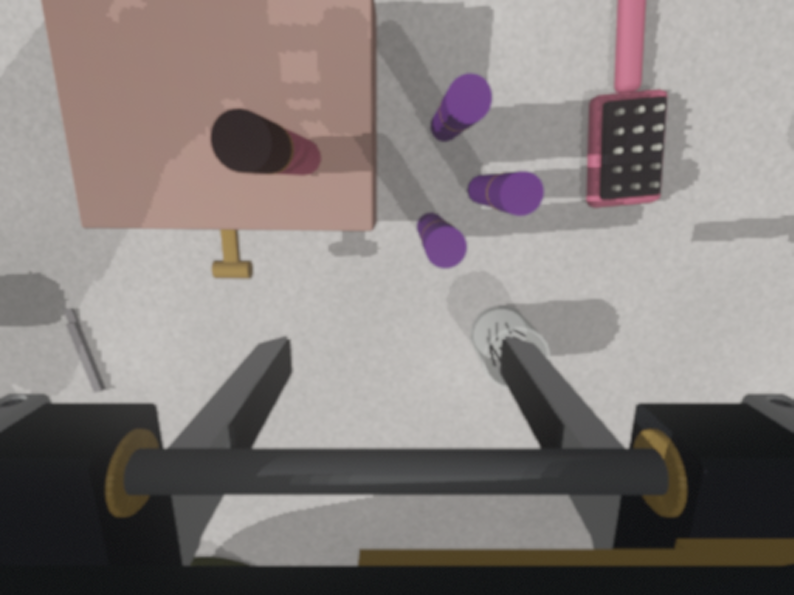

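The wrist view shows the tube's cap top at about (241,140), the pull bar's centre at (232,269), and the lid's front corners at (83,228) and (374,230). All of these are close to my projections.

Run:
```python
from h import *
np.set_printoptions(precision=4,suppress=True)
k=lambda x,y:(x/1.55,y/1.55)
print('cap',onz('wrist',k(242,139),.215),'base',onz('wrist',k(304,156),.075+.0))
print('pull',onz('wrist',k(232,269),.072),onz('wrist',k(213,269.5),.072),onz('wrist',k(252,269),.072))
print('FL',onz('wrist',k(83,228),.075),'FR',onz('wrist',k(375,230),.075))
```

```text
cap [ 0.5994 -0.1365  0.215 ] base [ 0.5988 -0.1367  0.075 ]
pull [ 0.5041 -0.0746  0.072 ] [ 0.5028 -0.0584  0.072 ] [ 0.505  -0.0916  0.072 ]
FL [0.5327 0.0451 0.075 ] FR [ 0.5439 -0.1949  0.075 ]
```

>>> jog_arm(
  motion=[
    [0.0238,-0.0183,0,0,0,0,1],
    [0.0238,-0.0183,0,0,0,0,1],
    [0.0238,-0.0183,0,0,0,0,1],
    [0.0238,-0.0183,0,0,0,0,1],
    [0,0,0,0,0,0,1],
  ],
)

```text
time_s: 2.15
ee_pos: [0.6, -0.1362, 0.2497]
eef_rot: [-3.141, 0.001, 0.051]
force: [0.2, -0.3, 0.0]
grip_width: 0.0937
grip_force: 0.0
```

>>> jog_arm(
  motion=[
    [0,0,0.02,0,0,0,1],
    [0,0,0.02,0,0,0,1],
    [0,0,0.02,0,0,0,1],
    [0,0,0.019,0,0,0,1],
    [0,0,0,0,0,0,1],
  ],
)

```text
time_s: 2.65
ee_pos: [0.5972, -0.1383, 0.169]
eef_rot: [-3.14, 0.004, 0.048]
force: [0.6, 0.1, 0.8]
grip_width: 0.0942
grip_force: 0.0
```

>>> jog_arm(
  motion=[
    [0,0,0,0,0,0,0.2],
    [0,0,0,0,0,0,-0.2],
    [0,0,0,0,0,0,-0.5],
    [0,0,0,0,0,0,-1],
    [0,0,0,0,0,0,-1],
  ],
  squeeze=12,
)

```text
time_s: 3.15
ee_pos: [0.5991, -0.1372, 0.1718]
eef_rot: [3.141, -0.0, 0.05]
force: [-0.3, -0.9, -0.2]
grip_width: 0.0576
grip_force: 0.0
```

>>> jog_arm(
  motion=[
    [0,0,0,0,0,0,-1],
    [0,0,0,0,0,0,-1],
    [0,0,0,0,0,0,-1],
    [0,0,0,0,0,0,-1],
    [0,0,0,0,0,0,-1],
  ],
)

```text
time_s: 3.65
ee_pos: [0.599, -0.1372, 0.1714]
eef_rot: [-3.142, 0.0, 0.05]
force: [-0.9, 0.7, -0.5]
grip_width: 0.0281
grip_force: 12.0
```

>>> jog_arm(
  motion=[
    [0,0,-0.015,0,0,0,-1],
    [0,0,-0.02,0,0,0,-1],
    [0,0,-0.02,0,0,0,-1],
    [-0.0096,-0.0282,0,0,0,0,-1],
    [-0.0096,-0.0282,0,0,0,0,-1],
  ],
)

```text
time_s: 4.15
ee_pos: [0.5768, -0.0816, 0.2266]
eef_rot: [3.141, -0.0, 0.049]
force: [0.3, 0.2, -0.6]
grip_width: 0.0282
grip_force: 12.0
```

>>> jog_arm(
  motion=[
    [-0.0096,-0.0282,0,0,0,0,-1],
    [-0.0096,-0.0282,0,0,0,0,-1],
    [-0.0096,-0.0282,0,0,0,0,-1],
    [-0.0096,-0.0282,0,0,0,0,-1],
    [-0.0096,-0.0282,0,0,0,0,-1],
  ],
)

```text
time_s: 4.65
ee_pos: [0.5215, 0.0576, 0.2265]
eef_rot: [3.142, -0.0, 0.05]
force: [-0.9, 0.1, -0.7]
grip_width: 0.0275
grip_force: 12.0
```

>>> jog_arm(
  motion=[
    [-0.0096,-0.0282,0,0,0,0,-1],
    [-0.0096,-0.0282,0,0,0,0,-1],
    [-0.0096,-0.0282,0,0,0,0,-1],
    [-0.0096,-0.0282,0,0,0,0,-1],
    [-0.0096,-0.0282,0,0,0,0,-1],
  ],
)

```text
time_s: 5.15
ee_pos: [0.4665, 0.196, 0.2265]
eef_rot: [3.142, -0.0, 0.05]
force: [-0.2, -0.0, -0.3]
grip_width: 0.0277
grip_force: 12.0
```

>>> jog_arm(
  motion=[
    [-0.0096,-0.0282,0,0,0,0,-1],
    [0,0,0,0,0,0,-1],
    [0,0,0,0,0,0,-1],
  ],
)

```text
time_s: 5.45
ee_pos: [0.4561, 0.2228, 0.2264]
eef_rot: [3.141, -0.0, 0.051]
force: [-0.5, 0.6, -1.6]
grip_width: 0.0277
grip_force: 12.0
```

Run:
```python
from h import *
np.set_printoptions(precision=4,suppress=True)
w=ctrl.camera('wrist')[:,:,::-1];b=ctrl.camera('side')[:,:,::-1]
o=ctrl.get_obs();print(o['ee_pos'],o['eef_rot'])
cv2.imwrite('pics/raw_w2.png',w);cv2.imwrite('pics/raw_d2.png',b)
W=cv2.resize(w,None,fx=1.0,fy=1.0);d=cv2.resize(b[150:310,190:310],None,fx=2.4,fy=2.4,interpolation=cv2.INTER_CUBIC)
cv2.imwrite('pics/m2.png',np.hstack([W[:384],d[:384]]))
K,R,t=cam('wrist');print(-R.T@t)
print(proj('wrist',[[.4345,.2785,.09],[.4345,.2785,.0],[*o['ee_pos'][:2],o['ee_pos'][2]-.096]]))
print((proj('side',[[.4345,.2785,.09],[.4345,.2785,.0],[*o['ee_pos'][:2],o['ee_pos'][2]-.096]])-[190,150])*2.4+[512,0])
```

```text
[0.4564 0.2221 0.2264] [ 3.1414 -0.      0.0493]
[0.5326 0.2253 0.4061]
[[206.9053 198.8085]
 [217.0098 181.5827]
 [254.9327 192.4263]]
[[639.91   252.8456]
 [641.2768 333.7811]
 [652.4129 174.0851]]
```

View pics/m2.png

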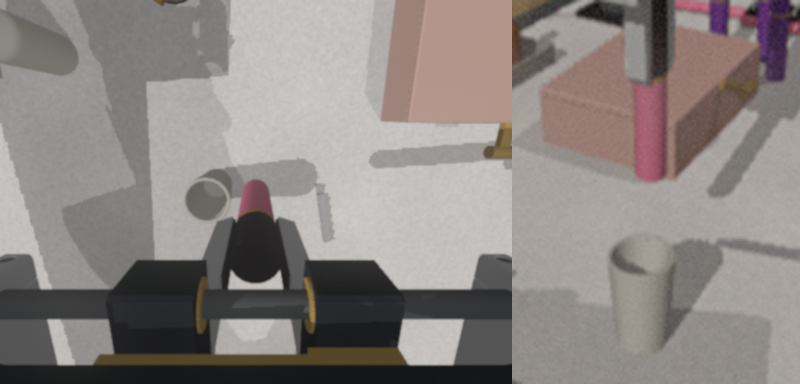

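>>> jog_arm(
  motion=[
    [-0.0096,-0.0282,0,0,0,0,-1],
    [-0.0096,-0.0282,0,0,0,0,-1],
    [0,0,0,0,0,0,-1],
    [0,0,0.015,0,0,0,-1],
    [0,0,0.015,0,0,0,-1],
  ],
)

```text
time_s: 6.05
ee_pos: [0.4348, 0.2772, 0.1962]
eef_rot: [-3.141, -0.001, 0.049]
force: [0.5, -0.7, -1.1]
grip_width: 0.028
grip_force: 12.0
```

>>> jog_arm(
  motion=[
    [0,0,0.015,0,0,0,-1],
    [0,0,0.015,0,0,0,-1],
    [0,0,0,0,0,0,-1],
  ],
)

```text
time_s: 6.35
ee_pos: [0.434, 0.2766, 0.1648]
eef_rot: [3.14, 0.003, 0.048]
force: [1.0, 0.0, 0.2]
grip_width: 0.0279
grip_force: 12.0
```

>>> jog_arm(
  motion=[
    [0,0,0.015,0,0,0,-1],
    [0,0,0.015,0,0,0,-1],
    [0,0,0.015,0,0,0,-1],
    [0,0,0.01,0,0,0,-1],
    [0,0,0,0,0,0,-1],
  ],
)

```text
time_s: 6.85
ee_pos: [0.4341, 0.2774, 0.1109]
eef_rot: [3.141, 0.001, 0.049]
force: [-0.6, -0.1, -1.7]
grip_width: 0.0278
grip_force: 12.0
```

>>> jog_arm(
  motion=[
    [0,0,0.004,0,0,0,-1],
    [0,0,0.003,0,0,0,-1],
    [0,0,0,0,0,0,-1],
    [0,0,0,0,0,0,-1],
  ],
)

```text
time_s: 7.25
ee_pos: [0.4343, 0.2781, 0.1047]
eef_rot: [-3.141, -0.0, 0.05]
force: [0.3, -0.2, -0.9]
grip_width: 0.0278
grip_force: 12.0
```

>>> jog_arm(
  motion=[
    [0,0,0.002,0,0,0,-1],
    [0,0,0.0015,0,0,0,-1],
    [0,0,0,0,0,0,-1],
    [0,0,0,0,0,0,-1],
  ],
)

```text
time_s: 7.65
ee_pos: [0.4344, 0.2782, 0.1012]
eef_rot: [-3.141, -0.001, 0.05]
force: [-0.5, 0.8, 3.9]
grip_width: 0.0279
grip_force: 12.0
```

>>> jog_arm(
  motion=[
    [0,0,0,0,0,0,-0.3],
    [0,0,0,0,0,0,0],
    [0,0,0,0,0,0,0.3],
    [0,0,0,0,0,0,0.3],
    [0,0,0,0,0,0,0.3],
  ],
)

```text
time_s: 8.15
ee_pos: [0.4341, 0.278, 0.1009]
eef_rot: [3.142, 0.0, 0.05]
force: [0.0, -0.5, -0.2]
grip_width: 0.06
grip_force: 0.0
```

>>> jog_arm(
  motion=[
    [0,0,-0.015,0,0,0,0.3],
    [0,0,-0.02,0,0,0,0.3],
    [0,0,-0.02,0,0,0,0.3],
    [0,0,-0.02,0,0,0,0.3],
    [0,0,-0.025,0,0,0,0.3],
  ],
)

```text
time_s: 8.65
ee_pos: [0.4338, 0.2779, 0.2013]
eef_rot: [3.141, 0.001, 0.05]
force: [-0.1, -1.1, -0.7]
grip_width: 0.061
grip_force: 0.0
```

Run:
```python
from h import *
o=ctrl.get_obs();print(o['ee_pos'],o['eef_rot'],o['grip_width'])
shot('side','d3.png',(190,110,140,200),2.9)
```

```text
[0.43382658 0.27786708 0.20130693] [3.14109973e+00 1.03742696e-03 4.98035194e-02] 0.06104199417120825
```

View pics/d3.png

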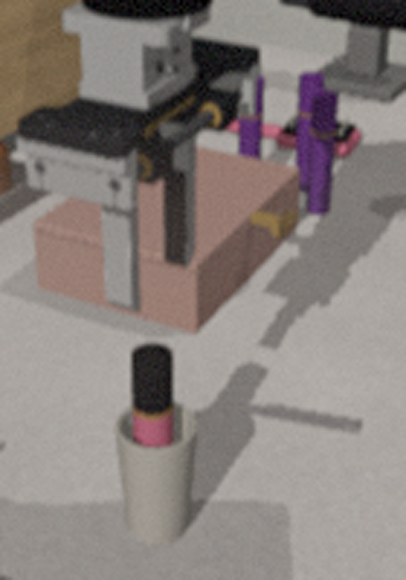

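The tube is upright in the cup and released, with its cap at (153,390). Next is the pull.

>>> jog_arm(
  motion=[
    [0.0045,0.0295,0,0,0,0,0.3],
    [0.0045,0.0295,0,0,0,0,0.3],
    [0.0045,0.0295,0,0,0,0,0.3],
    [0.0045,0.0295,0,0,0,0,0.3],
    [0.0045,0.0295,0,0,0,0,0.3],
  ],
)

```text
time_s: 9.2
ee_pos: [0.464, 0.1307, 0.2009]
eef_rot: [-3.142, -0.0, 0.05]
force: [0.6, 0.9, -0.3]
grip_width: 0.0609
grip_force: 0.0
```

>>> jog_arm(
  motion=[
    [0.0045,0.0295,0,0,0,0,0.3],
    [0.0045,0.0295,0,0,0,0,0.3],
    [0.0045,0.0295,0,0,0,0,0.3],
    [0.0045,0.0295,0,0,0,0,0.3],
    [0.0045,0.0295,0,0,0,0,0.3],
  ],
)

```text
time_s: 9.7
ee_pos: [0.4939, -0.0156, 0.2009]
eef_rot: [3.142, -0.0, 0.05]
force: [0.1, 0.2, -0.2]
grip_width: 0.0613
grip_force: 0.0
```

>>> jog_arm(
  motion=[
    [0.0045,0.0295,0.02,0,0,0,0.3],
    [0.0045,0.0295,0.02,0,0,0,0.3],
    [0,0,0.02,0,0,0,0.3],
    [0,0,0,0,0,0,0.3],
    [0,0,0,0,0,0,0.3],
  ],
)

```text
time_s: 10.2
ee_pos: [0.5058, -0.0726, 0.1414]
eef_rot: [-3.141, 0.0, 0.05]
force: [0.5, 0.0, 0.5]
grip_width: 0.0613
grip_force: 0.0
```

Run:
```python
from h import *
np.set_printoptions(precision=4,suppress=True)
o=ctrl.get_obs();print(o['ee_pos'],o['eef_rot'],o['grip_width'])
shot('wrist','w4.png',(150,140,220,160),3.5)
print((proj('wrist',[[.506,-.073,.078],[.506,-.073,.07],o['ee_pos']])-[150,140])*3.5)
```

```text
[ 0.5058 -0.0726  0.1414] [-3.1415  0.0001  0.0499] 0.061310529783118795
[[369.0731 216.5789]
 [369.0674 207.7945]
 [367.0176 311.8271]]
```

View pics/w4.png

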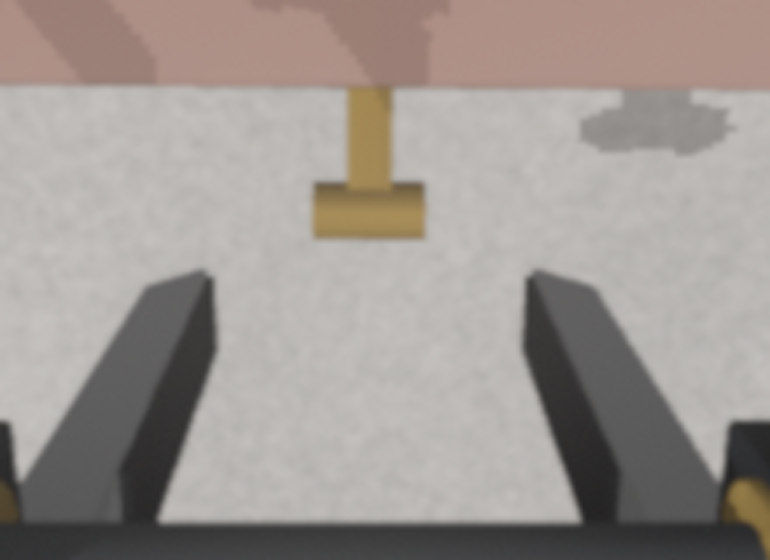

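The bar is centred at (369,211), midway between the fingers and where I predicted. I'll descend and pinch its ends.

>>> jog_arm(
  motion=[
    [0,0,0.02,0,0,0,0.3],
    [0,0,0.02,0,0,0,0.3],
    [0,0,0.02,0,0,0,0.3],
    [0,0,0.02,0,0,0,0.3],
    [0,0,0.009,0,0,0,0.3],
  ],
)

```text
time_s: 10.75
ee_pos: [0.5057, -0.0723, 0.0516]
eef_rot: [-3.142, 0.0, 0.051]
force: [-1.1, -0.7, 0.1]
grip_width: 0.0611
grip_force: 0.0
```

>>> jog_arm(
  motion=[
    [0,0,0,0,0,0,0],
    [0,0,0,0,0,0,-0.3],
    [0,0,0,0,0,0,-1],
    [0,0,0,0,0,0,-1],
    [0,0,0,0,0,0,-1],
  ],
  squeeze=15,
)

```text
time_s: 11.25
ee_pos: [0.5061, -0.0724, 0.0527]
eef_rot: [-3.141, -0.001, 0.05]
force: [-1.0, 4.3, 3.7]
grip_width: 0.0302
grip_force: 15.0
```

>>> jog_arm(
  motion=[
    [0,0,0,0,0,0,-1],
    [0,0,0,0,0,0,-1],
    [0,0,0,0,0,0,-1],
  ],
  squeeze=15,
)

```text
time_s: 11.55
ee_pos: [0.5061, -0.0725, 0.0526]
eef_rot: [-3.141, -0.001, 0.05]
force: [-1.0, 5.1, 6.8]
grip_width: 0.03
grip_force: 15.0
```

Run:
```python
import numpy as np
from station import ctrl
o=ctrl.get_obs();print(o['ee_pos'],o['eef_rot'],o['grip_width'],o['grip_force'],o['force'])
p=lambda a:np.array([-.214*np.cos(a)+.005*np.sin(a),.214*np.sin(a)+.005*np.cos(a)])
A=np.radians(np.arange(0,61,4))
P=np.array([p(a) for a in A]);print(np.c_[np.degrees(A[1:]),np.diff(P,axis=0)*[1,-1]].round(4),P[-1]-P[0])
```

```text
[ 0.50608851 -0.07246876  0.05264631] [-3.14120338e+00 -1.02870293e-03  4.97794429e-02] 0.030024743678430783 15.002013444900513 [-1.01661204  5.05061621  6.78611521]
[[ 4.00e+00  9.00e-04 -1.49e-02]
 [ 8.00e+00  1.90e-03 -1.48e-02]
 [ 1.20e+01  2.90e-03 -1.46e-02]
 [ 1.60e+01  4.00e-03 -1.44e-02]
 [ 2.00e+01  4.90e-03 -1.41e-02]
 [ 2.40e+01  5.90e-03 -1.37e-02]
 [ 2.80e+01  6.90e-03 -1.33e-02]
 [ 3.20e+01  7.80e-03 -1.28e-02]
 [ 3.60e+01  8.60e-03 -1.22e-02]
 [ 4.00e+01  9.50e-03 -1.16e-02]
 [ 4.40e+01  1.03e-02 -1.09e-02]
 [ 4.80e+01  1.10e-02 -1.01e-02]
 [ 5.20e+01  1.17e-02 -9.30e-03]
 [ 5.60e+01  1.23e-02 -8.50e-03]
 [ 6.00e+01  1.29e-02 -7.60e-03]] [0.11133013 0.18282944]
```

>>> jog_arm(
  motion=[
    [0.0004,0,-0.0075,0,0,0,-1],
    [0.0006,0,-0.0074,0,0,0,-1],
    [0.0008,0,-0.0074,0,0,0,-1],
    [0.0011,0,-0.0074,0,0,0,-1],
    [0,0,0,0,0,0,-1],
  ],
)

```text
time_s: 12.05
ee_pos: [0.5086, -0.0724, 0.0826]
eef_rot: [-3.141, -0.0, 0.05]
force: [-0.6, 4.3, -0.9]
grip_width: 0.0298
grip_force: 15.0
```

>>> jog_arm(
  motion=[
    [0.0014,0,-0.0073,0,0,0,-1],
    [0.0015,0,-0.0073,0,0,0,-1],
    [0.004,0,-0.0144,0,0,0,-1],
    [0.0049,0,-0.0141,0,0,0,-1],
    [0.0059,0,-0.0137,0,0,0,-1],
  ],
)

```text
time_s: 12.55
ee_pos: [0.5263, -0.0715, 0.1395]
eef_rot: [-3.141, 0.0, 0.05]
force: [2.0, 3.6, -3.2]
grip_width: 0.0294
grip_force: 15.0
```

>>> jog_arm(
  motion=[
    [0.0069,0,-0.0133,0,0,0,-1],
    [0.0078,0,-0.0128,0,0,0,-1],
    [0.0086,0,-0.0122,0,0,0,-1],
    [0.0095,0,-0.0116,0,0,0,-1],
    [0,0,0,0,0,0,-1],
  ],
)

```text
time_s: 13.05
ee_pos: [0.5599, -0.0701, 0.1902]
eef_rot: [3.141, -0.002, 0.05]
force: [-5.4, 3.3, 3.3]
grip_width: 0.03
grip_force: 15.0
```

>>> jog_arm(
  motion=[
    [0.0095,0,-0.0114,0,0,0,-1],
    [0.0105,0,-0.0105,0,0,0,-1],
    [0.0113,0,-0.0096,0,0,0,-1],
    [0,0,0,0,0,0,-1],
    [0,0,0,0,0,0,-1],
  ],
)

```text
time_s: 13.55
ee_pos: [0.59, -0.0688, 0.2198]
eef_rot: [3.141, 0.0, 0.05]
force: [-1.4, 1.6, 0.6]
grip_width: 0.0299
grip_force: 15.0
```

>>> jog_arm(
  motion=[
    [0.0121,0,-0.0087,0,0,0,-1],
    [0.0128,0,-0.0077,0,0,0,-1],
    [0,0,0,0,0,0,-1],
    [0,0,0,0,0,0,-1],
    [0,0,0,0,0,0,-1],
  ],
)

```text
time_s: 14.05
ee_pos: [0.6146, -0.0677, 0.2362]
eef_rot: [3.141, 0.0, 0.05]
force: [-1.1, -1.1, 1.0]
grip_width: 0.0301
grip_force: 15.0
```

Run:
```python
from h import *
np.set_printoptions(precision=4,suppress=True)
o=ctrl.get_obs();e=o['ee_pos'];print(e,o['eef_rot'],o['force'],o['grip_force'],o['grip_width'],o['time_s'])
for z in (.0188,.0174):
  u=.2095+0;d=np.array([.7205-e[0],e[2]+z-.065]);print(np.hypot(*d),np.degrees(np.arctan2(d[1],d[0])-np.arctan2(.005,.214)))
a=ctrl.camera('scene')[:,:,::-1][130:270,150:270];b=ctrl.camera('side')[:,:,::-1][60:230,190:335]
cv2.imwrite('pics/f.png',np.hstack([cv2.resize(a,(400,467),interpolation=2),cv2.resize(b,(398,467),interpolation=2)]))
```

```text
[ 0.6146 -0.0677  0.2362] [3.1412 0.0002 0.0495] [-1.0584 -1.0912  1.0418] 15.000159591436386 0.030052058457586333 14.05
0.21748061828207924 59.52108964323616
0.21625889291516343 59.34047044140684
```

View pics/f.png

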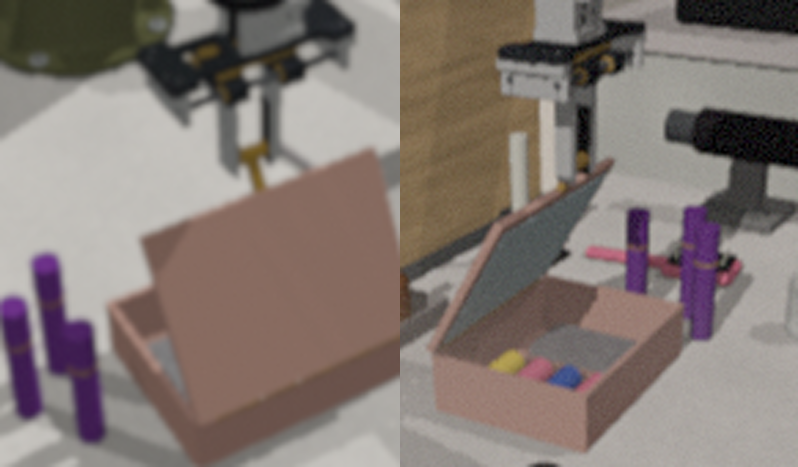

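The lid is open and held by the pull. Its upper-left corner is at (372,150) in the scene half and (612,160) in the side half, so I'll check the angle from that corner.

Run:
```python
from h import *
h=np.array([.7205,-.0612]);a=.049;u=np.array([np.cos(a),np.sin(a)]);v=np.array([-u[1],u[0]])
for g in(54,57,60,63,66):
  t=np.radians(g);s,z=-.18*np.cos(t)+.01*np.sin(t),.065+.18*np.sin(t)+.01*np.cos(t)
  P=[]
  for w in(.12,-.12):P.append([*(h+s*u+w*v),z])
  p=(proj('scene',P)-[150,130])/.3;q=(proj('side',P)-[190,60])*[398/145,467/170]+[400,0]
  print(g,p.round(),q.round())
```

```text
54 [[365. 142.]
 [133. 234.]] [[507. 234.]
 [620. 165.]]
57 [[370. 143.]
 [137. 235.]] [[499. 228.]
 [614. 159.]]
60 [[375. 144.]
 [141. 237.]] [[492. 222.]
 [607. 154.]]
63 [[381. 146.]
 [145. 239.]] [[484. 216.]
 [600. 150.]]
66 [[386. 148.]
 [150. 242.]] [[476. 211.]
 [593. 145.]]
```

```bash
python3 -c "
from station import ctrl
print(ctrl.hand_in())"
```

```text
the job is handed in; nothing more can be done
None
```

The tube was stood upright in the white cup and released while the lid was still shut; the lid is now held by its brass pull at about 59–60 degrees, and the job was handed in at about 14 s of the 51 s allowed.

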